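Half-close the bayonet lid of a pepper mill on the filling stand

ROBOT

A 6-joint arm with a two-finger parallel gripper is mounted at the origin on the work surface. World frame = base frame: x ahead of the robot, y to its left, z up, the work surface at z = 0. Lengths are in m, angles in rad, forces in N, time in s.
With the tool pointing down it reaches from about 0.325 to 0.9 m from the base axis. Payload 3.5 kg.
Tool frame: the origin (TCP) lies midway between the tips of the shut fingers; the grasp point (between the pads) lies bot.grip_depth behind it (bot.grip_depth is the distance from the TCP to the grasp point, in m); z points along the fingers, y is the line along which they close (so a half turn about z gives the same grasp; the last joint's range is limited). The gripper opens to 85 mm and grips with 20 to 120 N. Pads are 22 mm wide; open, the fingers measure 114 mm over their backs; the gripper's body (76 mm by 85 mm) begins 54 mm behind the grasp point. The pads swing forward as they close: fully open they stand 13 mm farther back than shut.
Start: joints at [-1.354, 0.276, -0.026, 1.268, 0, 1.467], TCP at [0.196, -0.593, 0.231] pointing down, gripper open.
Joint ranges: [-3.12, 3.12], [-0.85, 1.88], [-1.08, 1.24], [-1.95, 2.15], [-1.57, 1.53], [-3.14, 3.14]. Speed limits (rad/s): [2.57, 2.57, 3.14, 3.14, 3.14, 3.14].

INTERFACE

Orientations are given as a unit quaternion [w, x, y, z].
In Python, from cell import bot gives the robot as it stands.
- The arm moves only by the tool arm_command, never from a script. Its argument "rows" is a list of rows, each an object of numbers: "claw": the opening, from 0 (shut) to 1 (fully open); "dx", "dy", "dz": the shift along the tool's x, y, z in units of 5 cm (1.0 is 5 cm); "roll": the turn about the tool's z in units of 0.1 rad (1.0 is 0.1 rad). A call has 1 to 8 rows; each row shifts and turns the commanded pose from where the row before left it, along the tool's axes as they then stand; what a row does not reach is not made up. A row lasts 1/10 s, in which the tool goes at most 50 mm and 8.59 degrees, less where a joint would pass 70% of its speed; a pose out of reach is approached as far as the arm can. A call with a number of a shift or a turn outside -1 to 1 is refused whole. A call with a gripper value outside its range is refused whole. The fingers move at their own pace and stop on an object; "force" is the grip in N (left out, the last holds). Time passes only in rows, so rows that do not move let the fingers close. It gives the time, the measured TCP pose, the force, the opening and the grip force at its end, in the units of the state.
- bot.observe(): the state, without advancing time (a new reading comes with each control period).
- bot.get_image(name): name is "side" or "top" or "wrist"; returns the picture (384x512x3 uint8, red, green, blue); there is no depth.
- bot.get_calibration(name): a dict with "vertical_fov" (degrees; the focal length in pixels is half the picture's height over the tangent of half this angle, whatever the lens; pixels are square), "cx", "cy" (the principal point, pixels), "distortion" ([k1, k2, p1, p2, k3] as OpenCV has them; the pictures are not rectified), "camera_from_world" (4x4, takes a point from world to camera coordinates); the wrist camera has in their place "mount" (4x4, takes a point from camera to tool coordinates, whose origin is the TCP and whose axes are the flange's). Camera axes: x right, y up, looking along -z (the intrinsics and any distortion apply to the point x, -y, -z); pixel columns grow to the right and rows downward; lengths in m; the calibration is good to about 2 mm. A picture is of the moment at which its call begins: read the wrist's pose just before it. get_calibration takes no time and is no camera call.
- bot.sign_off(): hands the job in; it is judged then, once.
The state is a dict: "time_s": time; "qpos": joint angles; "qd": joint speeds; "tau": joint torques, N m; "tool_pos": TCP position; "tcp_rot": TCP orientation; "force": force on the tool from outside, world axes, zero at the start; "ft_torque": the same for the moment, N m; "width": opening from 0.0 (shut) to 1.0 (fully open); "finger_force": force on a finger pad.
Only numpy, scipy, OpenCV 4.12 (cv2) and the standard library are available. Lean on these libraries where they do the work, as an engineer would, in place of code of your own. Each camera call takes 0.05 s, during which the arm holds its last target. There are 200 camera calls.

TASK

Stand the open square mill upright on the raised filling stand, with its foot fully down in the cradle, and let go of it. Then lower the bayonet lid into the mill's mouth until its disc lies flush on the rim, and turn it clockwise (seen from above) halfway to its lock, stopping well short of the click; finish still gripping the lid there, so that I can check the seal before it is locked. Leave the salt shaker, the ramekin and the pour cup as they are.

Things in the scene. Friction and masses are not known exactly. Their poses are not given: they have to be found in the camera images.
- mill: Square stainless pepper mill, loose, open at the top, 0.25 to 0.49 kg. 58 x 58 mm over its flat outer faces (parallel to its x and y), 125 mm tall. Origin: centre of its underside, z up. The lowest 14 mm is a narrower black foot, 50 x 50 mm.
- mill_mouth (a point): Centre of the mill's mouth on the top face of its rim, 125 mm above mill, axes as the mill's. The rim is 6 mm thick, with a round 39 mm bore and two entry slots, 14 mm wide, along the mill's +x and -x, reaching 25.5 mm from the axis. An engraved dot lies beyond each slot; an engraved bar on the +y and -y sides marks the lock.
- mill_half (a point): The mouth's centre again; its x axis is the halfway direction of the lid's wing, 45 degrees clockwise (seen from above) of the mill's x. There the wing points at two corners of the square mill. From the slots to here the lid turns freely.
- mill_lock (a point): The mouth's centre again; its x axis is the wing's direction in the lock, 90 degrees clockwise (seen from above) of the mill's x (the slots). Sprung balls resist from about 70 degrees of turn and click into the lugs' notches at 90, where there is a stop. A stop at the slots bars turning anticlockwise.
- stand: Steel filling stand, fixed: round foot of 120 mm diameter, 30 mm column, on top a square cradle, 68 x 68 mm outside, 82 mm high in all. Origin: centre of its underside, on the counter; the cradle's sides are parallel to its x and y.
- stand_seat (a point): Centre of the floor of the cradle's recess, 70 mm above stand; the mill's origin comes to lie here. The recess is 54 x 54 mm and 12 mm deep, its upper 5 mm flared by 2 mm a side as a lead-in. The mill fits in any of the four square orientations and then turns by no more than about 5 degrees.
- lid: Steel bayonet lid, loose, 0.09 kg, standing on its spigot (36 mm across, 20 mm long, lower 7 mm tapered to 28). Origin: centre of the spigot's lower end, z up. Disc of 54 mm diameter 20 to 26 mm above the origin; on it an upright wing grip, 40 mm long along x, 12 mm thick along y, 26 to 59 mm above the origin. Pinch the wing across its thickness, finger tips above the disc.
- lid_seat (a point): Centre of the underside of the lid's disc, 20 mm above lid; meets mill_mouth when home. Two lugs lie under the wing's ends along +x and -x: 10 mm wide, 7 to 12 mm above lid, reaching 24 mm from the axis; a half turn gives the same lid. If they miss the slots, the disc stays 13 mm above the rim.
- shaker: bystander: cobalt glass salt shaker with a steel cap, 46 mm diameter, 76 mm tall; origin at the centre of its underside
- ramekin: bystander: bone white ribbed ramekin, 76 mm diameter, 42 mm tall; origin at the centre of its underside
- pour_cup: bystander: copper pour cup with a brass handle to its +y, 62 mm diameter, 50 mm tall; origin at the centre of its underside
There are look-alikes about, which are no part of the job. What is shaped like the lid but green or turquoise is not meant.

How it is judged:
On the way, in this order (a step that is already met when the one before it is completed fails the run):
1. the mill stands upright with its foot down in the stand's cradle, released (horizontal distance between mill and stand_seat below 0.005 m and z of mill in the frame of stand_seat below 0.0025 m and angle between mill's own z axis and vertical below 0.04 rad and contact force between the fingers and mill below 0.2 N), for 0.2 s.
2. the lid is down in the mill's mouth, its disc on the rim (z of lid_seat in the frame of mill_mouth below 0.0035 m and horizontal distance between lid_seat and mill_mouth below 0.004 m and angle between the z axis of lid and the z axis of mill, either way round below 0.08 rad), for 0.1 s.
At the end, for the whole second after the job is handed in: Mill in the cradle (centred within 5 mm, foot within 2.5 mm of the floor, upright within 0.04 rad); lid home in it (disc within 3.5 mm of the rim, centred within 4 mm, level within 0.08 rad), 45 degrees clockwise of the slots within 0.26 rad, at rest, gripped by the fingers with over 2 N (all of step 2 and horizontal distance between mill and stand_seat below 0.005 m and z of mill in the frame of stand_seat below 0.0025 m and angle between mill's own z axis and vertical below 0.04 rad and angle between the x axis of lid and the x axis of mill_half, either way round below 0.26 rad and contact force between the fingers and lid above 2 N and angular speed of lid below 0.15 rad/s and linear speed of lid below 0.02 m/s); the arm keeps its last pose, push and grip.
It fails at once if the lid is turned on into the lock (z of lid_seat in the frame of mill_mouth below 0.005 m and horizontal distance between lid_seat and mill_mouth below 0.006 m and angle between the x axis of lid and the x axis of mill_lock, either way round below 0.3 rad).
It fails at once if the shaker, the ramekin or the pour cup is shifted by over 25 mm or tipped (distance of any of shaker, ramekin, pour_cup from where it was at the start of the episode above 0.025 m or angle between any of shaker, ramekin, pour_cup's own z axis and vertical above 0.4 rad).
It also fails if it takes over 58 s, if anything falls off the work surface, if the arm or the gripper's body presses on something with over 40 N, if the wrist force passes 120 N, or if a joint passes its speed limit or range.

## Working session

There is one attempt and no reset: what is moved stays moved. The work goes in short steps, Python scripts to look and compute and a tool call to move; the robot and the scene stay as the last step left them, time stands still between calls to the robot, and variables do not carry over. Pictures are saved under pics/ and viewed, at most 10 in all, crops included, and the job is handed in when it is done.

Besides the shell and the picture viewer there is one more tool, called after ">>>" by a JSON object that holds its "fn" and its "kwargs". arm_command: Moves the arm, as the interface text tells. Shifts and turns lie within -1 to 1; 1 stands for 5 cm of shift or 0.1 rad of turn. Its arguments: {"type":"object","properties":{"rows":{"type":"array"},"force":{"type":"number"}},"required":["rows"]}

```bash
mkdir -p pics; ls; python3 - <<'E'
from cell import bot
import cv2,numpy as np
s=bot.observe();print(s,bot.grip_depth)
ims=[]
for n in("side","top","wrist"):
    c=bot.get_calibration(n);print(n,{k:np.round(v,4).tolist() for k,v in c.items()})
    im=bot.get_image(n)[:,:,::-1];cv2.imwrite(f"pics/{n}0.png",im);ims.append(im)
E
```

```text
pics
{'time_s': 0.0, 'qpos': array([-1.35439406e+00,  2.77144296e-01, -2.78876982e-02,  1.26800197e+00,
       -9.12152019e-08,  1.46740525e+00]), 'qd': array([ 7.61348618e-04,  5.10934501e-04, -3.19225975e-04, -1.77936861e-03,
        3.15285439e-05, -3.73505343e-04]), 'tau': array([ 3.79861365e-05, -4.45506191e+01,  2.95204890e+01,  1.63213781e-02,
       -9.47224976e-05, -1.61572366e-06]), 'tool_pos': array([ 0.19630872, -0.59254732,  0.23014948]), 'tcp_rot': array([-1.11703225e-03,  9.87243122e-01,  1.59216097e-01, -6.32315104e-05]), 'force': array([-0.31378603,  0.29269643, -0.01427402]), 'ft_torque': array([ 0.00124866, -0.00773067, -0.05484948]), 'finger_force': 0.0, 'width': 1.0036472339711802} 0.0187
side {'vertical_fov': 57.1344, 'cx': 254.8318, 'cy': 195.2465, 'distortion': [-0.0926, 0.0, 0.0, 0.0, 0.0], 'camera_from_world': [[0.989, -0.1479, -0.0018, -0.5625], [0.1128, 0.7464, 0.6559, -0.0999], [-0.0957, -0.6489, 0.7548, -0.9133], [0.0, 0.0, 0.0, 1.0]]}
top {'vertical_fov': 49.9964, 'cx': 265.3515, 'cy': 188.4144, 'distortion': [-0.1117, 0.0, 0.0, 0.0, 0.0], 'camera_from_world': [[-0.0174, -0.9998, 0.0001, -0.0301], [0.9906, -0.0172, 0.1355, -0.5713], [-0.1354, 0.0024, 0.9908, -1.1349], [0.0, 0.0, 0.0, 1.0]]}
wrist {'vertical_fov': 59.0445, 'cx': 256.6659, 'cy': 189.0891, 'distortion': [0.0037, 0.0, 0.0, 0.0, 0.0], 'mount': [[-0.0003, 0.9597, 0.2811, 0.0719], [1.0, 0.0007, -0.0014, 0.0007], [-0.0015, 0.2811, -0.9597, -0.1421], [0.0, 0.0, 0.0, 1.0]]}
```

View pics/side0.png

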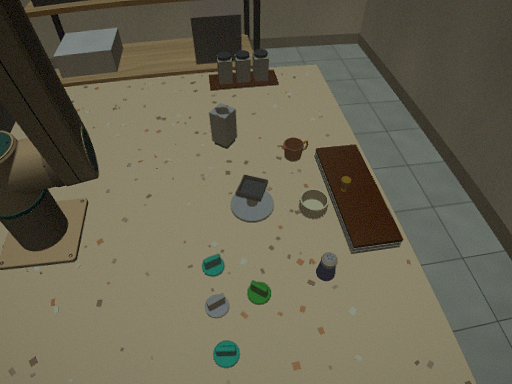

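View pics/top0.png

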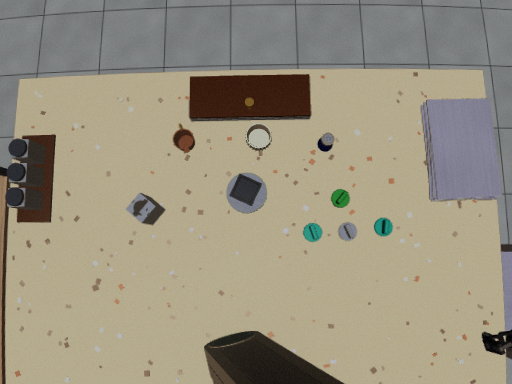

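The side view shows the mill standing (223,125), the stand (252,195) with its dark cradle, and the steel lid (217,303) among green and turquoise decoys. In the top view they are at (143,209), (246,191) and (347,231). Next I'll zoom in on these.

```bash
cat > h.py <<'E'
import numpy as np,cv2
from cell import bot
from scipy.spatial.transform import Rotation as R
F=np.diag([1,-1,-1.])
def cam(n,s=None):
    c=bot.get_calibration(n);f=192/np.tan(np.radians(c["vertical_fov"]/2))
    K=np.array([[f,0,c["cx"]],[0,f,c["cy"]],[0,0,1]]);D=np.array(c["distortion"],float)
    if n=="wrist":
        T=np.eye(4);q=s["tcp_rot"];T[:3,:3]=R.from_quat([q[1],q[2],q[3],q[0]]).as_matrix();T[:3,3]=s["tool_pos"]
        M=np.linalg.inv(T@np.array(c["mount"]))
    else: M=np.array(c["camera_from_world"])
    return K,D,F@M[:3,:3],F@M[:3,3]
def proj(C,P):
    return cv2.projectPoints(np.atleast_2d(np.array(P,float)),cv2.Rodrigues(C[2])[0],C[3],C[0],C[1])[0][:,0]
def ray(C,uv):
    p=cv2.undistortPoints(np.array([[uv]],float),C[0],C[1])[0,0]
    return -C[2].T@C[3], C[2].T@np.array([p[0],p[1],1])
def atz(C,uv,z):
    o,d=ray(C,uv);return o+d*(z-o[2])/d[2]
def tri(*obs):
    A=np.zeros((3,3));b=np.zeros(3);L=[]
    for C,uv in obs:
        o,d=ray(C,uv);d/=np.linalg.norm(d);P=np.eye(3)-np.outer(d,d);A+=P;b+=P@o;L.append((o,P))
    x=np.linalg.solve(A,b);return x,[np.linalg.norm(P@(x-o)) for o,P in L]
def crop(im,x,y,w,h,k):
    return cv2.resize(im[y:y+h,x:x+w],None,fx=k,fy=k,interpolation=cv2.INTER_CUBIC)
def yaw(s):
    q=s["tcp_rot"];m=R.from_quat([q[1],q[2],q[3],q[0]]).as_matrix();return m
E
python3 - <<'E'
from h import *
t=cv2.imread("pics/top0.png");s=cv2.imread("pics/side0.png")
r=[]
for im,cs in((t,[(120,185),(222,167),(322,207)]),(s,[(200,95),(227,168),(192,278)])):
    r.append(np.hstack([crop(im,x,y,50,50,5) for x,y in cs]))
cv2.imwrite("pics/c1.png",np.vstack(r))
E
```

```text
(no output)
```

View pics/c1.png

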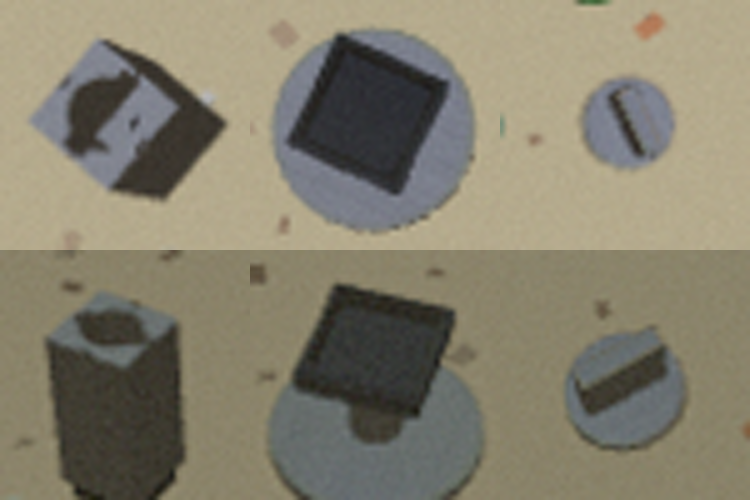

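The crops show the mill upright with its mouth open, the cradle's four corners clear, and the lid standing with a clear wing.

```bash
python3 - <<'E'
from h import *
T=cam("top");S=cam("side")
def u(c,x0,y0,ox=0,oy=0): return np.array([(c[0]-ox+.5)/5-.5+x0,(c[1]-oy+.5)/5-.5+y0])
def quad(name,tp,sp,z):
    P=[]
    for a,b in zip(tp,sp):
        x,e=tri((T,a),(S,b));P.append(x);print(name,x.round(4),np.round(e,4))
    P=np.array(P);print(' c',P.mean(0).round(4))
    for C,pts in((T,tp),(S,sp)):
        Q=np.array([atz(C,p,z) for p in pts]);e=np.roll(Q,-1,0)-Q
        print(' atz',Q.mean(0).round(4),'edges',np.linalg.norm(e,axis=1).round(4),'ang',(np.degrees(np.arctan2(e[:,1],e[:,0]))%90).round(1))
# correspond: top image up=+x, left=+y ; side: right=+x, up=+y
quad('mill',[u(c,120,185) for c in((100,38),(30,121),(110,190),(180,105))],
 [u(c,200,95,0,250) for c in((179,324),(103,292),(47,340),(124,367))],.125)
quad('cradle',[u(c,222,167,250) for c in((340,33),(288,145),(401,194),(448,83))],
 [u(c,227,168,250,250) for c in((455,312),(335,285),(294,386),(418,416))],.082)
for n,a,b,z in(('lid disc',u((628,122),322,207,500),u((626,391),192,278,500,250),.026),):
    print(n,*[q.round(4) for q in tri((T,a),(S,b))],atz(T,a,z).round(4),atz(S,b,z).round(4))
# lid decoys/bystanders approx
for n,a,b in(('wing end +y',u((612,88),322,207,500),u((575,380),192,278,500,250)),('shaker',(328,138),(328,258)),('ramekin',(259,138),(313,199)),('cup',(184,139),(293,145))):
    print(n,*[q.round(3) for q in tri((T,np.array(a)),(S,np.array(b)))])
s=bot.observe();print(yaw(s).round(3))
E
```

```text
mill [0.5544 0.2974 0.1183] [0.001 0.001]
mill [0.5105 0.3336 0.1217] [0.0004 0.0004]
mill [0.4732 0.2894 0.1213] [0.0005 0.0005]
mill [0.5171 0.2516 0.124 ] [0.0011 0.0011]
 c [0.5138 0.293  0.1213]
 atz [0.5142 0.2919 0.125 ] edges [0.0574 0.0577 0.0578 0.0572] ang [49.8 49.9 50.3 50.3]
 atz [0.5128 0.2876 0.125 ] edges [0.0591 0.0581 0.055  0.0526] ang [46.3 50.1 51.9 45.8]
cradle [0.6087 0.0309 0.0745] [0.001 0.001]
cradle [0.5474 0.0602 0.0745] [0.0001 0.0001]
cradle [ 0.5189 -0.0017  0.0671] [0.0011 0.0011]
cradle [ 0.5803 -0.0286  0.064 ] [0.0018 0.0018]
 c [0.5638 0.0152 0.07  ]
 atz [0.5633 0.0148 0.082 ] edges [0.0683 0.0677 0.0664 0.0659] ang [64.8 65.6 66.3 63.9]
 atz [0.5614 0.0045 0.082 ] edges [0.0664 0.0738 0.0656 0.0741] ang [64.1 66.4 63.8 65.7]Traceback (most recent call last):
  File "<stdin>", line 18, in <module>
AttributeError: 'list' object has no attribute 'round'. Did you mean: 'count'?
```

```bash
python3 - <<'E'
from h import *
T=cam("top");S=cam("side")
def u(c,x0,y0,ox=0,oy=0): return np.array([(c[0]-ox+.5)/5-.5+x0,(c[1]-oy+.5)/5-.5+y0])
for n,a,b in(('lid disc',u((628,122),322,207,500),u((626,391),192,278,500,250)),('shaker',(328,138),(328,258)),('ramekin',(259,138),(313,199)),('cup',(184,139),(293,145)),('green',(340,198),(259,291)),('turq',(312,232),(213,264))):
    x,e=tri((T,np.array(a)),(S,np.array(b)));print(n,x.round(3),np.round(e,3))
a=u((628,122),322,207,500);print(atz(T,a,.026))
p=[atz(T,u(c,322,207,500),.059)for c in((612,92),(640,158))];d=p[1]-p[0];print('wing ang',np.degrees(np.arctan2(d[1],d[0]))%180)
p=[atz(S,u(c,192,278,500,250),.059)for c in((573,377),(660,330))];d=p[1]-p[0];print('wing ang side',np.degrees(np.arctan2(d[1],d[0]))%180)
p=[atz(S,u(c,192,278,500,250),.05)for c in((590,415),(666,362))];d=p[1]-p[0];print('wing ang side lower',np.degrees(np.arctan2(d[1],d[0]))%180)
s=bot.observe();print(yaw(s).round(3))
E
```

```text
lid disc [ 0.445 -0.273  0.018] [0.001 0.001]
shaker [ 0.705 -0.22   0.067] [0.003 0.003]
ramekin [ 0.72  -0.024  0.04 ] [0.002 0.002]
cup [0.717 0.194 0.043] [0.002 0.002]
green [ 0.54  -0.255  0.024] [0. 0.]
turq [ 0.444 -0.171  0.024] [0.001 0.001]
[ 0.44554012 -0.27177994  0.026     ]
wing ang 21.10592473007722
wing ang side 22.79667875637883
wing ang side lower 29.473911253216922
[[ 0.949  0.314 -0.   ]
 [ 0.314 -0.949  0.002]
 [ 0.    -0.002 -1.   ]]
```

>>> {"fn": "arm_command", "kwargs": {"rows": [{"dx":0.83,"dy":-0.52,"claw":1},{"dx":0.83,"dy":-0.52,"claw":1},{"dx":0.83,"dy":-0.52,"claw":1},{"dx":0.83,"dy":-0.52,"claw":1},{"dx":0.83,"dy":-0.52,"claw":1},{"dx":0.83,"dy":-0.52,"claw":1},{"dx":0.83,"dy":-0.52,"claw":1},{"dx":0.83,"dy":-0.52,"claw":1}]}}

```text
invalid input
```

>>> {"fn": "arm_command", "kwargs": {"rows": [{"claw":1,"dx":0.83,"dy":-0.52,"dz":0,"roll":0},{"claw":1,"dx":0.83,"dy":-0.52,"dz":0,"roll":0},{"claw":1,"dx":0.83,"dy":-0.52,"dz":0,"roll":0},{"claw":1,"dx":0.83,"dy":-0.52,"dz":0,"roll":0},{"claw":1,"dx":0.83,"dy":-0.52,"dz":0,"roll":0},{"claw":1,"dx":0.83,"dy":-0.52,"dz":0,"roll":0},{"claw":1,"dx":0.83,"dy":-0.52,"dz":0,"roll":0},{"claw":1,"dx":0.83,"dy":-0.52,"dz":0,"roll":0}], "force": 40}}

```text
time_s: 0.95
tool_pos: [0.447, -0.2896, 0.2311]
tcp_rot: [-0.0, 0.987, 0.159, -0.0]
force: [0.7, -0.6, 0.1]
width: 1.0
finger_force: 0.0
```

```bash
cat > snap.py <<'E'
import sys,pickle
from h import *
n=sys.argv[1];s=bot.observe();im=bot.get_image("wrist")[:,:,::-1]
cv2.imwrite(f"pics/{n}.png",im);pickle.dump(s,open(f"pics/{n}.pkl","wb"));print(s["time_s"],s["tool_pos"].round(4),s["qpos"].round(3))
E
python3 snap.py w1
```

```text
0.95 [ 0.447  -0.2896  0.2311] [-0.696  0.113 -0.227  1.231 -0.     2.126]
```

>>> {"fn": "arm_command", "kwargs": {"rows": [{"claw":1,"dx":0.55,"dy":-0.66,"dz":0,"roll":0},{"claw":1,"dx":0.55,"dy":-0.66,"dz":0,"roll":0},{"claw":1,"dx":0.55,"dy":-0.66,"dz":0,"roll":0},{"claw":1,"dx":0.55,"dy":-0.66,"dz":0,"roll":0},{"claw":1,"dx":0.55,"dy":-0.66,"dz":-0.1,"roll":0},{"claw":1,"dx":0.55,"dy":-0.66,"dz":-0.1,"roll":0},{"claw":1,"dx":0.55,"dy":-0.66,"dz":-0.1,"roll":0},{"claw":1,"dx":0.55,"dy":-0.66,"dz":-0.1,"roll":0}]}}

```text
time_s: 1.8
tool_pos: [0.5722, 0.0298, 0.2512]
tcp_rot: [0.0, 0.987, 0.159, -0.0]
force: [0.5, -1.8, -0.4]
width: 1.0
finger_force: 0.0
```

```bash
python3 snap.py w2
```

```text
1.8 [0.5722 0.0298 0.2512] [-0.061  0.175 -0.112  1.284 -0.     2.761]
```

>>> {"fn": "arm_command", "kwargs": {"rows": [{"claw":1,"dx":0,"dy":0,"dz":0,"roll":-0.93},{"claw":1,"dx":0,"dy":0,"dz":0,"roll":-0.93},{"claw":1,"dx":0,"dy":0,"dz":0,"roll":-0.93},{"claw":1,"dx":0,"dy":0,"dz":0,"roll":-0.93},{"claw":1,"dx":0,"dy":0,"dz":0,"roll":-0.93},{"claw":1,"dx":0,"dy":0,"dz":0,"roll":-0.93}]}}

```text
time_s: 2.45
tool_pos: [0.5717, 0.0278, 0.2508]
tcp_rot: [-0.0, 0.904, 0.427, -0.0]
force: [-0.6, 0.6, 0.1]
width: 1.002
finger_force: 0.0
```

>>> {"fn": "arm_command", "kwargs": {"rows": [{"claw":1,"dx":0.54,"dy":-0.71,"dz":0,"roll":0},{"claw":1,"dx":0.54,"dy":-0.71,"dz":0,"roll":0},{"claw":1,"dx":0.54,"dy":-0.71,"dz":0,"roll":0},{"claw":1,"dx":0.54,"dy":-0.71,"dz":0,"roll":0},{"claw":1,"dx":0.54,"dy":-0.71,"dz":0,"roll":0},{"claw":1,"dx":0.54,"dy":-0.71,"dz":0,"roll":0},{"claw":1,"dx":0,"dy":0,"dz":0,"roll":0}]}}

```text
time_s: 3.15
tool_pos: [0.5102, 0.2929, 0.2509]
tcp_rot: [-0.001, 0.904, 0.428, -0.0]
force: [-0.7, -1.1, -0.4]
width: 0.999
finger_force: 0.0
```

```bash
python3 snap.py w3; python3 - <<'E'
from h import *
cv2.imwrite("pics/v1.png",np.vstack([np.hstack([cv2.resize(cv2.imread(f"pics/w{i}.png"),(400,300),interpolation=cv2.INTER_AREA) for i in (1,2)]),np.hstack([cv2.resize(cv2.imread("pics/w3.png"),(400,300),interpolation=cv2.INTER_AREA)]*2)]))
E
```

```text
3.15 [0.5102 0.2929 0.2509] [ 4.100e-01  2.020e-01 -8.000e-02  1.289e+00  2.000e-03  2.668e+00]
```

View pics/v1.png

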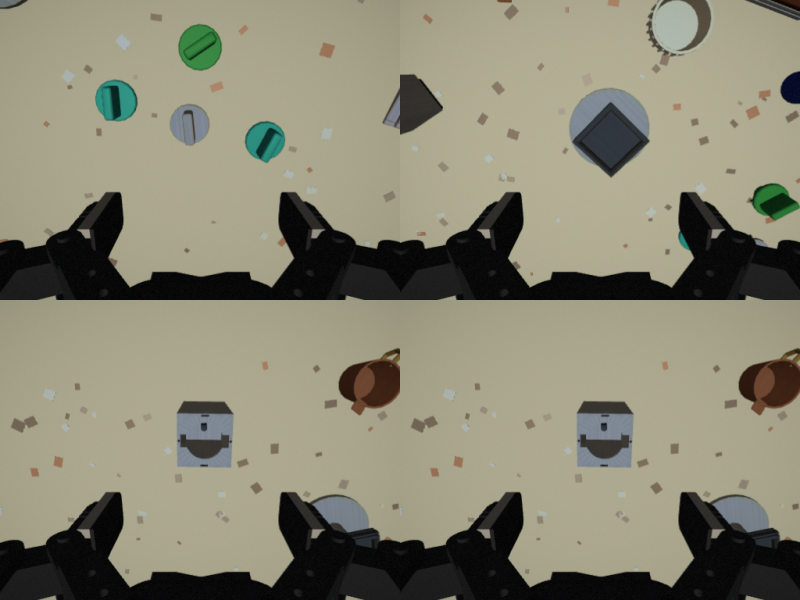

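The wrist views show the lid (190,125), the cradle (610,138 in the composite) and the mill's mouth (205,440). The mouth's slots run along image left and right. I'll zoom in for exact corners.

```bash
python3 - <<'E'
from h import *
w=[cv2.imread(f"pics/w{i}.png") for i in (1,2,3)]
a=crop(w[2],215,120,90,100,4);b=crop(w[1],210,105,115,125,3);c=crop(w[0],207,120,70,75,4)
H=np.zeros((400,a.shape[1]+b.shape[1]+0,3),np.uint8);H[:a.shape[0],:360]=a;H[:375,360:360+345]=b
G=np.zeros((200,H.shape[1],3),np.uint8);c=crop(w[0],207,120,70,66,3);G[:198,:210]=c
t=cv2.imread("pics/top0.png");d=crop(t,115,180,55,50,4);G[:200,230:450]=d
cv2.imwrite("pics/v2.png",np.vstack([H,G]))
E
```

```text
(no output)
```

View pics/v2.png

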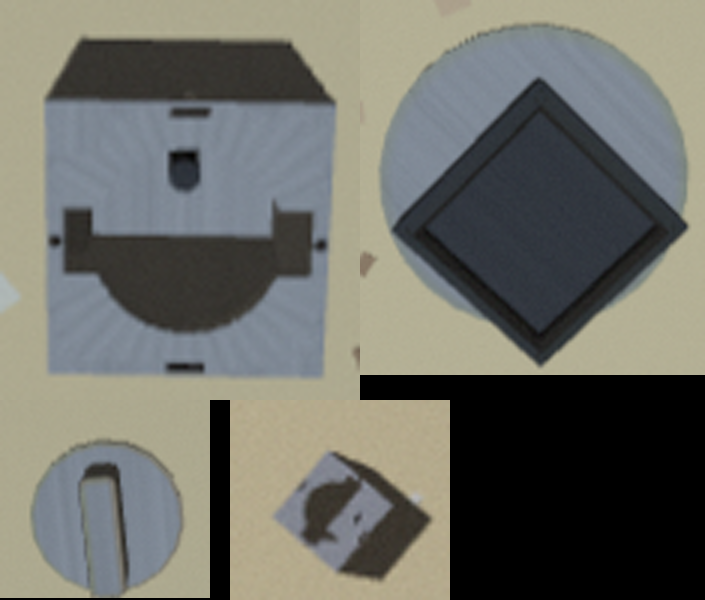

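Slots lie along tool y (image left and right, dots at crop (55,241) and (320,244)). Cradle corners are clear.

```bash
python3 - <<'E'
from h import *
import pickle
L=lambda n:pickle.load(open(f"pics/{n}.pkl","rb"))
W=[cam("wrist",L(f"w{i}")) for i in(1,2,3)];T=cam("top")
def u(c,x0,y0,k,ox=0,oy=0): return np.array([(c[0]-ox+.5)/k-.5+x0,(c[1]-oy+.5)/k-.5+y0])
def show(n,C,pts,z):
    Q=np.array([atz(C,p,z) for p in pts]);e=np.roll(Q,-1,0)-Q
    print(n,Q.mean(0).round(4),'edges',np.linalg.norm(e,axis=1).round(4),'ang',(np.degrees(np.arctan2(e[:,1],e[:,0]))%90).round(1));return Q
m3=[u(c,215,120,4) for c in((46,102),(335,102),(323,377),(49,374))]
mt=[u(c,120,185,5) for c in((30,121),(100,38),(180,105),(110,190))]
s3=[u(c,210,105,3,360) for c in((540,78),(688,229),(540,366),(395,229))]
st=[u(c,222,167,5,250) for c in((448,83),(401,194),(288,145),(340,33))]
show('mill w',W[2],m3,.125);show('mill t',T,mt,.125)
d=[atz(W[2],u(c,215,120,4),.125) for c in((55,241),(320,244))];v=d[1]-d[0]
print('dots',np.mean(d,0).round(4),np.degrees(np.arctan2(v[1],v[0])),np.linalg.norm(v))
b=[atz(W[2],u(c,215,120,4),.125) for c in((190,112),(185,367))];print('bars',np.mean(b,0).round(4))
show('crad w',W[1],s3,.082);show('crad t',T,st,.082)
in_=[u(c,210,105,3,360) for c in((541,108),(660,229),(540,335),(423,228))];show('floor?',W[1],in_,.07)
for i in range(4):
    best=min((tri((W[2],m3[i]),(T,q)) for q in mt),key=lambda r:r[1][0]);print('m',best[0].round(4),round(best[1][0],4))
for i in range(4):
    best=min((tri((W[1],s3[i]),(T,q)) for q in st),key=lambda r:r[1][0]);print('s',best[0].round(4),round(best[1][0],4))
lc=u((107,117),207,120,3);print('lid',atz(W[0],lc,.026).round(4),tri((W[0],lc),(T,u((628,122),322,207,5,500)))[0].round(4))
E
```

```text
mill w [0.5143 0.2899 0.125 ] edges [0.0573 0.0581 0.0577 0.0574] ang [50.6 50.1 50.  49.8]
mill t [0.5142 0.2919 0.125 ] edges [0.0574 0.0572 0.0578 0.0577] ang [49.8 50.3 50.3 49.9]
dots [0.5142 0.2901 0.125 ] -40.04543196815561 0.054169745590046676
bars [0.5142 0.29   0.125 ]
crad w [0.5653 0.0129 0.082 ] edges [0.0671 0.0659 0.0659 0.0657] ang [63.3 63.5 63.1 64.6]
crad t [0.5633 0.0148 0.082 ] edges [0.0664 0.0677 0.0683 0.0659] ang [66.3 65.6 64.8 63.9]
floor? [0.563  0.0115 0.07  ] edges [0.0562 0.054  0.0541 0.055 ] ang [63.1 61.9 64.3 64.1]
m [0.5108 0.3308 0.1288] 0.0006
m [0.5546 0.2945 0.1275] 0.0004
m [0.518  0.2505 0.128 ] 0.0003
m [0.4739 0.2872 0.1274] 0.0006
s [0.6092 0.0294 0.0803] 0.0012
s [ 0.5797 -0.0297  0.0853] 0.0012
s [ 0.5192 -0.0024  0.0781] 0.0005
s [0.5479 0.0585 0.0736] 0.0017
lid [ 0.4451 -0.276   0.026 ] [ 0.4447 -0.2748  0.0185]
```

>>> {"fn": "arm_command", "kwargs": {"rows": [{"claw":1,"dx":0.01,"dy":0.1,"dz":0.3,"roll":0},{"claw":1,"dx":0,"dy":0,"dz":0.8,"roll":0},{"claw":1,"dx":0,"dy":0,"dz":0.8,"roll":0},{"claw":1,"dx":0,"dy":0,"dz":0.8,"roll":0},{"claw":1,"dx":0,"dy":0,"dz":0.6,"roll":0},{"claw":1,"dx":0,"dy":0,"dz":0.16,"roll":0},{"claw":1,"dx":0,"dy":0,"dz":0,"roll":0}]}}

```text
time_s: 3.9
tool_pos: [0.5148, 0.284, 0.0763]
tcp_rot: [0.0, 0.906, 0.424, -0.002]
force: [0.1, -0.1, 0.6]
width: 1.002
finger_force: 0.0
```

>>> {"fn": "arm_command", "kwargs": {"rows": [{"claw":0,"dx":0,"dy":0,"dz":0,"roll":0},{"claw":0,"dx":0,"dy":0,"dz":0,"roll":0},{"claw":0,"dx":0,"dy":0,"dz":0,"roll":0},{"claw":0,"dx":0,"dy":0,"dz":0,"roll":0},{"claw":0,"dx":0,"dy":0,"dz":0,"roll":0},{"claw":0,"dx":0,"dy":0,"dz":0,"roll":0},{"claw":0,"dx":0,"dy":0,"dz":0,"roll":0},{"claw":0,"dx":0,"dy":0,"dz":0,"roll":0}], "force": 50}}

```text
time_s: 4.7
tool_pos: [0.5174, 0.2872, 0.0808]
tcp_rot: [-0.0, 0.905, 0.425, 0.002]
force: [-1.2, 0.5, 6.2]
width: 0.686
finger_force: 53.2
```

>>> {"fn": "arm_command", "kwargs": {"rows": [{"claw":0,"dx":0,"dy":0,"dz":-0.2,"roll":0},{"claw":0,"dx":0,"dy":0,"dz":-0.5,"roll":0},{"claw":0,"dx":0,"dy":0,"dz":-0.6,"roll":0},{"claw":0,"dx":0,"dy":0,"dz":-0.6,"roll":0},{"claw":0,"dx":0,"dy":0,"dz":-0.5,"roll":0},{"claw":0,"dx":0,"dy":0,"dz":-0.2,"roll":0},{"claw":0,"dx":0,"dy":0,"dz":0,"roll":0},{"claw":0,"dx":0,"dy":0,"dz":0,"roll":0}]}}

```text
time_s: 5.5
tool_pos: [0.5151, 0.2858, 0.2071]
tcp_rot: [0.0, 0.905, 0.425, -0.001]
force: [-0.9, 0.1, -3.1]
width: 0.683
finger_force: 53.4
```

```bash
python3 - <<'E'
from h import *
s=bot.observe();print(s);print(yaw(s).round(4))
E
python3 snap.py w4
```

```text
{'time_s': 5.5, 'qpos': array([ 3.96932879e-01,  2.28120563e-01, -1.40539209e-01,  1.20397975e+00,
       -1.98439498e-04,  2.66069293e+00]), 'qd': array([ 0.00046014,  0.01542779, -0.02252149,  0.00049035,  0.00269658,
        0.0017845 ]), 'tau': array([ 3.81598016e-03, -4.43179464e+01,  3.13053632e+01, -6.04044925e-02,
        4.63460223e-03, -1.93500384e-06]), 'tool_pos': array([0.51514594, 0.28581508, 0.20713845]), 'tcp_rot': array([ 6.04517460e-05,  9.05212294e-01,  4.24958638e-01, -9.24951640e-04]), 'force': array([-0.89728931,  0.08361527, -3.13132098]), 'ft_torque': array([-0.02956265,  0.00525535, -0.00784535]), 'finger_force': 53.37217079009861, 'width': 0.6834020181045143}
[[ 6.388e-01  7.694e-01 -1.600e-03]
 [ 7.694e-01 -6.388e-01 -9.000e-04]
 [-1.700e-03 -7.000e-04 -1.000e+00]]
5.5 [0.5151 0.2858 0.2071] [ 0.397  0.228 -0.141  1.204 -0.     2.661]
```

>>> {"fn": "arm_command", "kwargs": {"rows": [{"claw":0,"dx":0,"dy":0,"dz":0,"roll":-0.8},{"claw":0,"dx":0,"dy":0,"dz":0,"roll":-0.8},{"claw":0,"dx":0,"dy":0,"dz":0,"roll":-0.8},{"claw":0,"dx":-0.5,"dy":0.38,"dz":0,"roll":0},{"claw":0,"dx":-0.74,"dy":0.54,"dz":0,"roll":0},{"claw":0,"dx":-0.74,"dy":0.54,"dz":0,"roll":0},{"claw":0,"dx":-0.74,"dy":0.54,"dz":0,"roll":0},{"claw":0,"dx":-0.74,"dy":0.54,"dz":0,"roll":0}]}}

```text
time_s: 6.35
tool_pos: [0.5531, 0.0734, 0.2062]
tcp_rot: [-0.001, 0.848, 0.53, -0.002]
force: [0.7, 0.1, -2.9]
width: 0.685
finger_force: 53.4
```

>>> {"fn": "arm_command", "kwargs": {"rows": [{"claw":0,"dx":-0.5,"dy":0.36,"dz":0,"roll":0},{"claw":0,"dx":-0.4,"dy":0.28,"dz":0,"roll":0},{"claw":0,"dx":-0.1,"dy":0.08,"dz":0,"roll":0},{"claw":0,"dx":0,"dy":0,"dz":0,"roll":0},{"claw":0,"dx":0,"dy":0,"dz":0,"roll":0}]}}

```text
time_s: 6.85
tool_pos: [0.564, 0.0151, 0.2072]
tcp_rot: [-0.001, 0.848, 0.53, -0.001]
force: [-0.9, 0.1, -2.9]
width: 0.682
finger_force: 53.4
```

```bash
python3 snap.py w5; python3 - <<'E'
from h import *
s=bot.observe();m=yaw(s);print(np.degrees(np.arctan2(m[1,0],m[0,0])))
t=bot.get_image("top")[:,:,::-1];cv2.imwrite("pics/t5.png",t)
d=bot.get_image("side")[:,:,::-1];cv2.imwrite("pics/s5.png",d)
w=cv2.imread("pics/w5.png")
cv2.imwrite("pics/v3.png",np.vstack([np.hstack([crop(t,205,145,80,75,5),crop(d,215,130,80,75,5)]),cv2.resize(np.hstack([crop(w,170,100,200,110,2),crop(cv2.imread("pics/w4.png"),170,100,200,110,2)]),(800,220))]))
E
```

```text
6.85 [0.564  0.0151 0.2072] [-8.800e-02  1.850e-01 -1.940e-01  1.194e+00  1.000e-03  1.935e+00]
64.11177313254511
```

View pics/v3.png

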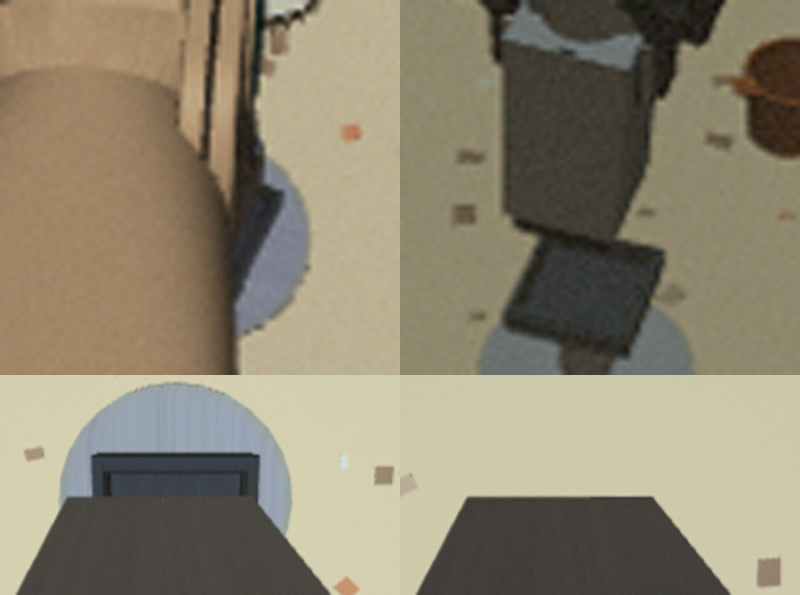

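The square cradle edge ((93,79)–(258,79) in the wrist crop) runs parallel to the held mill's lower edge ((68,122)–(257,122)). I'll compute the remaining offset.

```bash
python3 - <<'E'
from h import *
import pickle
s=pickle.load(open("pics/w5.pkl","rb"));C=cam("wrist",s);m=yaw(s)
u=lambda c:np.array([(c[0]+.5)/2-.5+170,(c[1]+.5)/2-.5+100])
for n,pts,z in(('mill edge',((68,122),(257,122)),.1404),('cradle far',((93,79),(258,79)),.082),('recess far',((104,97),(245,97)),.082)):
    Q=[(m.T@(atz(C,u(p),z)-s["tool_pos"])*1e3).round(1) for p in pts];print(n,Q,np.mean(Q,0).round(1))
E
```

```text
mill edge [array([ 28.4, -32.1,  66.9]), array([28.4, 27.1, 66.8])] [28.4 -2.5 66.8]
cradle far [array([ 33.6, -30.7, 125.3]), array([ 33.6,  34.3, 125.2])] [ 33.6   1.8 125.2]
recess far [array([ 26.4, -26.6, 125.3]), array([ 26.4,  29.4, 125.2])] [ 26.4   1.4 125.2]
```

>>> {"fn": "arm_command", "kwargs": {"rows": [{"claw":0,"dx":0,"dy":0.08,"dz":0.2,"roll":0},{"claw":0,"dx":0,"dy":0,"dz":0.4,"roll":0},{"claw":0,"dx":0,"dy":0,"dz":0.2,"roll":0},{"claw":0,"dx":0,"dy":0,"dz":0.06,"roll":0},{"claw":0,"dx":0,"dy":0,"dz":0.06,"roll":0},{"claw":0,"dx":0,"dy":0,"dz":0.06,"roll":0},{"claw":0,"dx":0,"dy":0,"dz":0,"roll":0}]}}

```text
time_s: 7.7
tool_pos: [0.5686, 0.0126, 0.1595]
tcp_rot: [0.0, 0.848, 0.53, 0.0]
force: [-0.0, -0.1, -2.4]
width: 0.682
finger_force: 53.4
```

>>> {"fn": "arm_command", "kwargs": {"rows": [{"claw":0,"dx":0,"dy":0,"dz":0.05,"roll":0},{"claw":0,"dx":0,"dy":0,"dz":0.05,"roll":0},{"claw":0,"dx":0,"dy":0,"dz":0.04,"roll":0},{"claw":0,"dx":0,"dy":0,"dz":0.03,"roll":0},{"claw":0,"dx":0,"dy":0,"dz":0.02,"roll":0},{"claw":0,"dx":0,"dy":0,"dz":0,"roll":0}]}}

```text
time_s: 8.3
tool_pos: [0.5685, 0.0126, 0.1509]
tcp_rot: [0.0, 0.848, 0.53, 0.0]
force: [-2.8, 1.1, 4.8]
width: 0.681
finger_force: 54.3
```

>>> {"fn": "arm_command", "kwargs": {"rows": [{"claw":0.8,"dx":0,"dy":0,"dz":0,"roll":0},{"claw":0.9,"dx":0,"dy":0,"dz":0,"roll":0},{"claw":1,"dx":0,"dy":0,"dz":0,"roll":0},{"claw":1,"dx":0,"dy":0,"dz":0,"roll":0},{"claw":1,"dx":0,"dy":0,"dz":0,"roll":0}]}}

```text
time_s: 8.8
tool_pos: [0.5686, 0.0126, 0.1498]
tcp_rot: [0.0, 0.848, 0.53, 0.0]
force: [-0.4, -0.6, 0.2]
width: 1.008
finger_force: 0.0
```

>>> {"fn": "arm_command", "kwargs": {"rows": [{"claw":1,"dx":0,"dy":-0.06,"dz":-0.2,"roll":0},{"claw":1,"dx":0,"dy":0,"dz":-0.6,"roll":0},{"claw":1,"dx":0,"dy":0,"dz":-0.8,"roll":0},{"claw":1,"dx":0,"dy":0,"dz":-0.8,"roll":0},{"claw":1,"dx":0,"dy":0,"dz":-0.6,"roll":0},{"claw":1,"dx":0,"dy":0,"dz":-0.2,"roll":0},{"claw":1,"dx":0,"dy":0,"dz":0,"roll":0}]}}

```text
time_s: 9.5
tool_pos: [0.5668, 0.0139, 0.3122]
tcp_rot: [0.001, 0.848, 0.53, 0.002]
force: [0.2, -0.2, 0.9]
width: 1.003
finger_force: 0.0
```

```bash
python3 snap.py w6; python3 - <<'E'
from h import *
d=bot.get_image("side")[:,:,::-1];cv2.imwrite("pics/s6.png",d)
w=cv2.imread("pics/w6.png")
cv2.imwrite("pics/v4.png",np.hstack([crop(w,205,110,100,130,4),crop(d,212,120,75,104,5)]))
E
```

```text
9.5 [0.5668 0.0139 0.3122] [-0.09   0.139 -0.028  1.4    0.     1.934]
```

View pics/v4.png

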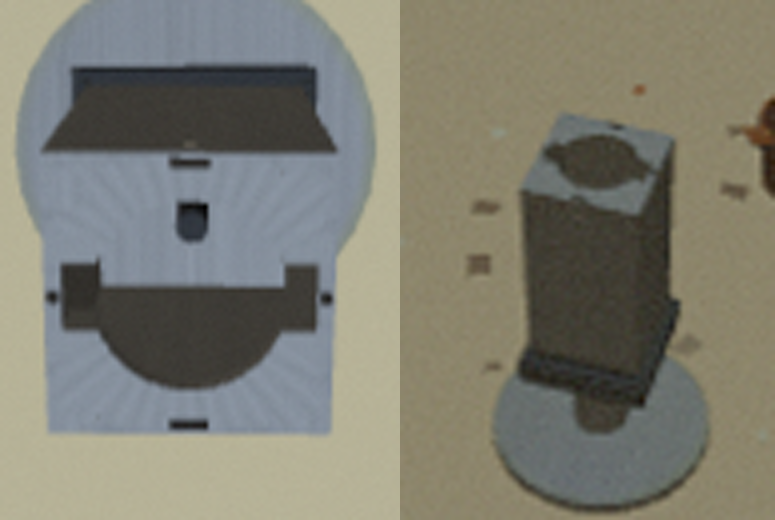

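The mill is seated upright in the cradle with its slots still along tool y. In the crop the dots are at (53,298)/(326,299) and the bars at (190,162)/(188,425). Next is the mouth's pose.

```bash
python3 - <<'E'
from h import *
import pickle
s=pickle.load(open("pics/w6.pkl","rb"));C=cam("wrist",s);m=yaw(s)
u=lambda c,x0=205,y0=110,k=4:np.array([(c[0]+.5)/k-.5+x0,(c[1]+.5)/k-.5+y0])
z=.195
d=[atz(C,u(p),z) for p in((53,298),(326,299))];b=[atz(C,u(p),z) for p in((190,162),(188,425))]
v=d[1]-d[0];w=b[0]-b[1]
print('dots',np.mean(d,0),np.degrees(np.arctan2(v[1],v[0])),np.linalg.norm(v));print('bars',np.mean(b,0),np.degrees(np.arctan2(w[1],w[0])),np.linalg.norm(w))
S=cam("side");sd=(np.array((548,152))-[400,0]),(np.array((656,172))-[400,0]);
sp=[u(c,212,120,5) for c in((160,115),(275,137),(240,214),(120,188))];print('side tri z',tri((C,np.mean([u(p) for p in((53,298),(326,299))],0)),(S,np.mean(sp,0))))
print('side atz',np.mean([atz(S,p,z) for p in sp],0))
print('theta',np.degrees(np.arctan2(m[1,0],m[0,0])), 'off tool', m.T@(np.mean(d,0)-s["tool_pos"]))
E
```

```text
dots [0.56458452 0.01407447 0.195     ] -26.281250960627226 0.054174281443807266
bars [0.56458899 0.01436713 0.195     ] 63.38501119330455 0.054087095408791856
side tri z (array([0.56363613, 0.01392   , 0.19375556]), [np.float64(0.0007803593069563474), np.float64(0.0007803593069563544)])
side atz [0.56278299 0.01340783 0.195     ]
theta 64.04957896705243 off tool [-0.00098321 -0.00256839  0.11718883]
```

>>> {"fn": "arm_command", "kwargs": {"rows": [{"claw":0.6,"dx":0,"dy":0,"dz":0,"roll":0.98},{"claw":0.6,"dx":0,"dy":0,"dz":0,"roll":1},{"claw":0.6,"dx":0,"dy":0,"dz":0,"roll":1},{"claw":0.6,"dx":0,"dy":0,"dz":0,"roll":1},{"claw":0.6,"dx":0,"dy":0,"dz":0,"roll":1},{"claw":0.6,"dx":0,"dy":0,"dz":0,"roll":1},{"claw":0.6,"dx":0,"dy":0,"dz":0,"roll":1}]}}

```text
time_s: 10.3
tool_pos: [0.5642, 0.014, 0.3068]
tcp_rot: [-0.001, 0.978, 0.206, -0.003]
force: [0.9, -0.2, 0.0]
width: 0.6
finger_force: 0.0
```

>>> {"fn": "arm_command", "kwargs": {"rows": [{"claw":0.6,"dx":-0.61,"dy":0.61,"dz":0,"roll":0},{"claw":0.6,"dx":-0.61,"dy":0.61,"dz":0.1,"roll":0},{"claw":0.6,"dx":-0.61,"dy":0.61,"dz":0.42,"roll":0},{"claw":0.6,"dx":-0.61,"dy":0.61,"dz":0.42,"roll":0},{"claw":0.6,"dx":-0.61,"dy":0.61,"dz":0.42,"roll":0},{"claw":0.6,"dx":-0.61,"dy":0.61,"dz":0.42,"roll":0},{"claw":0.6,"dx":-0.61,"dy":0.61,"dz":0.42,"roll":0},{"claw":0.6,"dx":0,"dy":0,"dz":0,"roll":0}]}}

```text
time_s: 11.1
tool_pos: [0.4529, -0.2696, 0.194]
tcp_rot: [-0.003, 0.979, 0.205, -0.004]
force: [0.2, 0.5, 0.4]
width: 0.605
finger_force: 0.0
```

```bash
python3 snap.py w7; python3 - <<'E'
from h import *
w=cv2.imread("pics/w7.png")
cv2.imwrite("pics/v5.png",crop(w,170,100,180,140,4))
E
```

```text
11.1 [ 0.4529 -0.2696  0.194 ] [-6.590e-01  1.340e-01 -2.840e-01  1.163e+00 -2.000e-03  2.069e+00]
```

View pics/v5.png

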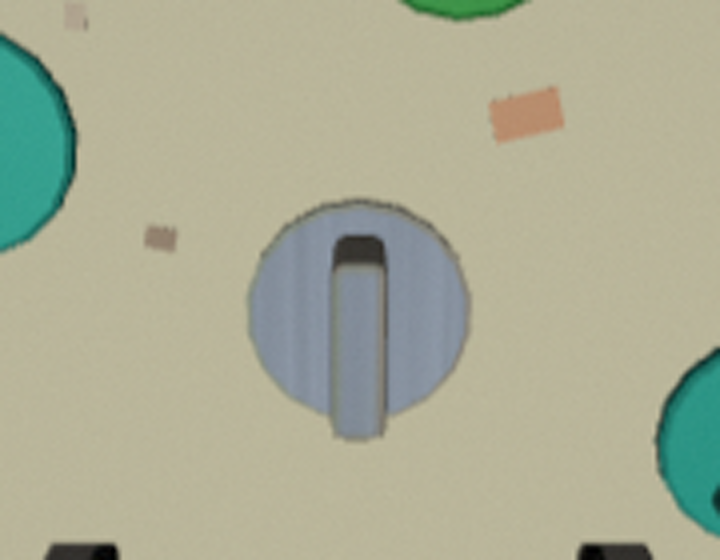

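The lid is square to the tool: wing top from (358,265) to (358,437) and disc centre near (359,308) in the crop. The fingertips show clear of its neighbours.

```bash
python3 - <<'E'
from h import *
import pickle
s=pickle.load(open("pics/w7.pkl","rb"));C=cam("wrist",s);m=yaw(s);T=cam("top")
u=lambda c:np.array([(c[0]+.5)/4-.5+170,(c[1]+.5)/4-.5+100])
e=[atz(C,u(p),.059) for p in((358,265),(359,437))];v=e[0]-e[1]
print('wing',np.mean(e,0),np.linalg.norm(v),np.degrees(np.arctan2(v[1],v[0])));c=np.mean(e,0)
dc=atz(C,u((359,309)),.026);print('disc',dc)
l=[atz(C,u(p),.026) for p in((248,309),(470,309))];print('disc dia',np.linalg.norm(l[0]-l[1]))
print('tri z', tri((C,u((359,309))),(cam("wrist",pickle.load(open("pics/w1.pkl","rb"))),np.array([(107.5)/3-.5+207,117.5/3-.5+120]))))
print('theta',np.degrees(np.arctan2(m[1,0],m[0,0])));print(m.round(4))
for q in(c,dc):print((m.T@(q-s["tool_pos"])*1e3).round(1))
E
```

```text
wing [ 0.44553971 -0.27539793  0.059     ] 0.03813830174339039 24.12527292975924
disc [ 0.44649245 -0.27514455  0.026     ]
disc dia 0.05234796886363446
tri z (array([ 0.44399964, -0.27605189,  0.01656736]), [np.float64(0.00026145530102759473), np.float64(0.0002614553010275989)])
theta 23.698530682017832
[[ 0.9157  0.4019 -0.0088]
 [ 0.4019 -0.9157  0.0046]
 [-0.0062 -0.0078 -1.    ]]
[ -8.2   3.4 135. ]
[ -7.    3.8 168. ]
```

>>> {"fn": "arm_command", "kwargs": {"rows": [{"claw":0.6,"dx":-0.16,"dy":0.06,"dz":0.3,"roll":0},{"claw":0.6,"dx":0,"dy":0,"dz":0.8,"roll":0},{"claw":0.6,"dx":0,"dy":0,"dz":0.8,"roll":0},{"claw":0.6,"dx":0,"dy":0,"dz":0.6,"roll":0},{"claw":0.6,"dx":0,"dy":0,"dz":0.3,"roll":0},{"claw":0.6,"dx":0,"dy":0,"dz":0.1,"roll":0},{"claw":0.6,"dx":0,"dy":0,"dz":0,"roll":0},{"claw":0.6,"dx":0,"dy":0,"dz":0,"roll":0}]}}

```text
time_s: 11.95
tool_pos: [0.4526, -0.274, 0.0557]
tcp_rot: [0.001, 0.978, 0.209, 0.001]
force: [0.8, 0.1, 0.1]
width: 0.6
finger_force: 0.0
```

```bash
python3 - <<'E'
from h import *
s=bot.observe();m=yaw(s);print(m.round(4),s["tool_pos"])
print(m.T@(np.array([.4456,-.2753,.031])-s["tool_pos"]))
E
```

```text
[[ 9.128e-01  4.083e-01  1.200e-03]
 [ 4.083e-01 -9.128e-01 -8.000e-04]
 [ 8.000e-04  1.200e-03 -1.000e+00]] [ 0.45261419 -0.27404894  0.05567326]
[-0.00693259 -0.00175189  0.02466584]
```

>>> {"fn": "arm_command", "kwargs": {"rows": [{"claw":0.6,"dx":-0.14,"dy":-0.03,"dz":0.1,"roll":0},{"claw":0.6,"dx":0,"dy":0,"dz":0.2,"roll":0},{"claw":0.6,"dx":0,"dy":0,"dz":0.14,"roll":0},{"claw":0.6,"dx":0,"dy":0,"dz":0,"roll":0},{"claw":0.6,"dx":0,"dy":0,"dz":0,"roll":0}]}}

```text
time_s: 12.45
tool_pos: [0.4444, -0.2754, 0.0324]
tcp_rot: [-0.0, 0.978, 0.208, -0.0]
force: [0.2, 0.1, -0.5]
width: 0.597
finger_force: 0.0
```

Centred to about 1 mm and 6 mm above the disc. Closing now.

>>> {"fn": "arm_command", "kwargs": {"rows": [{"claw":0,"dx":0,"dy":0,"dz":0,"roll":0},{"claw":0,"dx":0,"dy":0,"dz":0,"roll":0},{"claw":0,"dx":0,"dy":0,"dz":0,"roll":0},{"claw":0,"dx":0,"dy":0,"dz":0,"roll":0},{"claw":0,"dx":0,"dy":0,"dz":0,"roll":0},{"claw":0,"dx":0,"dy":0,"dz":0,"roll":0},{"claw":0,"dx":0,"dy":0,"dz":0,"roll":0},{"claw":0,"dx":0,"dy":0,"dz":0,"roll":0}], "force": 40}}

```text
time_s: 13.25
tool_pos: [0.4449, -0.2756, 0.033]
tcp_rot: [0.0, 0.978, 0.208, 0.0]
force: [0.2, 0.3, 1.1]
width: 0.131
finger_force: 44.2
```

>>> {"fn": "arm_command", "kwargs": {"rows": [{"claw":0,"dx":0,"dy":0,"dz":-0.2,"roll":0},{"claw":0,"dx":0,"dy":0,"dz":-0.8,"roll":0},{"claw":0,"dx":0,"dy":0,"dz":-1,"roll":0},{"claw":0,"dx":0,"dy":0,"dz":-1,"roll":0},{"claw":0,"dx":0,"dy":0,"dz":-1,"roll":0},{"claw":0,"dx":0,"dy":0,"dz":-0.6,"roll":0},{"claw":0,"dx":0,"dy":0,"dz":0,"roll":0},{"claw":0,"dx":0,"dy":0,"dz":0,"roll":0}]}}

```text
time_s: 14.05
tool_pos: [0.4448, -0.2757, 0.2637]
tcp_rot: [0.001, 0.978, 0.208, 0.001]
force: [-1.0, -0.2, -1.3]
width: 0.128
finger_force: 44.0
```

>>> {"fn": "arm_command", "kwargs": {"rows": [{"claw":0,"dx":0.5,"dy":-0.46,"dz":0,"roll":0},{"claw":0,"dx":0.65,"dy":-0.62,"dz":0,"roll":0},{"claw":0,"dx":0.65,"dy":-0.62,"dz":0,"roll":0},{"claw":0,"dx":0.65,"dy":-0.62,"dz":0,"roll":0},{"claw":0,"dx":0.65,"dy":-0.62,"dz":0,"roll":0},{"claw":0,"dx":0.65,"dy":-0.62,"dz":0,"roll":0},{"claw":0,"dx":0.5,"dy":-0.46,"dz":0,"roll":0},{"claw":0,"dx":0.3,"dy":-0.3,"dz":0,"roll":0}]}}

```text
time_s: 14.85
tool_pos: [0.5633, 0.0171, 0.2598]
tcp_rot: [-0.001, 0.978, 0.21, -0.002]
force: [-0.3, 0.2, -0.7]
width: 0.129
finger_force: 43.9
```

>>> {"fn": "arm_command", "kwargs": {"rows": [{"claw":0,"dx":0,"dy":0,"dz":0,"roll":-0.6},{"claw":0,"dx":0,"dy":0,"dz":0,"roll":-1},{"claw":0,"dx":0,"dy":0,"dz":0,"roll":-1},{"claw":0,"dx":0,"dy":0,"dz":0,"roll":-1},{"claw":0,"dx":0,"dy":0,"dz":0,"roll":-1},{"claw":0,"dx":0,"dy":0,"dz":0,"roll":-1},{"claw":0,"dx":0,"dy":0,"dz":0,"roll":-1},{"claw":0,"dx":0,"dy":0,"dz":0,"roll":-1}]}}

```text
time_s: 15.65
tool_pos: [0.5625, 0.0146, 0.2598]
tcp_rot: [-0.002, 0.83, 0.558, -0.002]
force: [0.3, -0.8, -0.5]
width: 0.134
finger_force: 44.0
```

>>> {"fn": "arm_command", "kwargs": {"rows": [{"claw":0,"dx":0,"dy":0,"dz":0,"roll":-1},{"claw":0,"dx":0,"dy":0,"dz":0,"roll":-1},{"claw":0,"dx":0,"dy":0,"dz":0,"roll":-1},{"claw":0,"dx":0,"dy":0,"dz":0,"roll":-1},{"claw":0,"dx":0,"dy":0,"dz":0,"roll":-1},{"claw":0,"dx":0,"dy":0,"dz":0,"roll":-1},{"claw":0,"dx":0,"dy":0,"dz":0,"roll":-1},{"claw":0,"dx":0,"dy":0,"dz":0,"roll":-1}]}}

```text
time_s: 16.45
tool_pos: [0.5625, 0.0145, 0.2597]
tcp_rot: [-0.003, 0.547, 0.837, -0.001]
force: [-0.2, -0.1, -0.2]
width: 0.136
finger_force: 44.0
```

>>> {"fn": "arm_command", "kwargs": {"rows": [{"claw":0,"dx":0,"dy":0,"dz":0,"roll":-1},{"claw":0,"dx":0,"dy":0,"dz":0,"roll":-1},{"claw":0,"dx":0,"dy":0,"dz":0,"roll":-1},{"claw":0,"dx":0,"dy":0,"dz":0,"roll":-1},{"claw":0,"dx":0,"dy":0,"dz":0,"roll":-1},{"claw":0,"dx":0,"dy":0,"dz":0,"roll":-1},{"claw":0,"dx":0,"dy":0,"dz":0,"roll":-1},{"claw":0,"dx":0,"dy":0,"dz":0,"roll":0}]}}

```text
time_s: 17.25
tool_pos: [0.5627, 0.0145, 0.26]
tcp_rot: [-0.003, 0.229, 0.973, -0.0]
force: [-0.1, 0.5, -1.3]
width: 0.127
finger_force: 44.0
```

```bash
python3 snap.py w8; python3 - <<'E'
from h import *
s=bot.observe();m=yaw(s);print(m.round(4),s["tool_pos"],np.degrees(np.arctan2(m[1,0],m[0,0])))
d=bot.get_image("side")[:,:,::-1];cv2.imwrite("pics/s8.png",d)
w=cv2.imread("pics/w8.png")
cv2.imwrite("pics/v6.png",np.hstack([crop(w,185,110,145,175,3),crop(d,212,80,75,131,4)[:525]]))
E
```

```text
17.25 [0.5627 0.0145 0.26  ] [-0.089  0.156 -0.116  1.304 -0.     0.373]
[[-8.943e-01  4.474e-01 -4.600e-03]
 [ 4.474e-01  8.943e-01  4.000e-04]
 [ 4.300e-03 -1.700e-03 -1.000e+00]] [0.56291739 0.01452121 0.26041781] 153.42384352260413Traceback (most recent call last):
  File "<stdin>", line 5, in <module>
    return _nx.concatenate(arrs, 1, dtype=dtype, casting=casting)
           ~~~~~~~~~~~~~~~^^^^^^^^^^^^^^^^^^^^^^^^^^^^^^^^^^^^^^^
ValueError: all the input array dimensions except for the concatenation axis must match exactly, but along dimension 0, the array at index 0 has size 525 and the array at index 1 has size 524
```

```bash
python3 - <<'E'
from h import *
w=cv2.imread("pics/w8.png");d=cv2.imread("pics/s8.png")
cv2.imwrite("pics/v6.png",np.hstack([crop(w,185,110,145,175,3),cv2.resize(crop(d,212,80,75,131,4),(300,525))]))
E
```

```text
(no output)
```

View pics/v6.png

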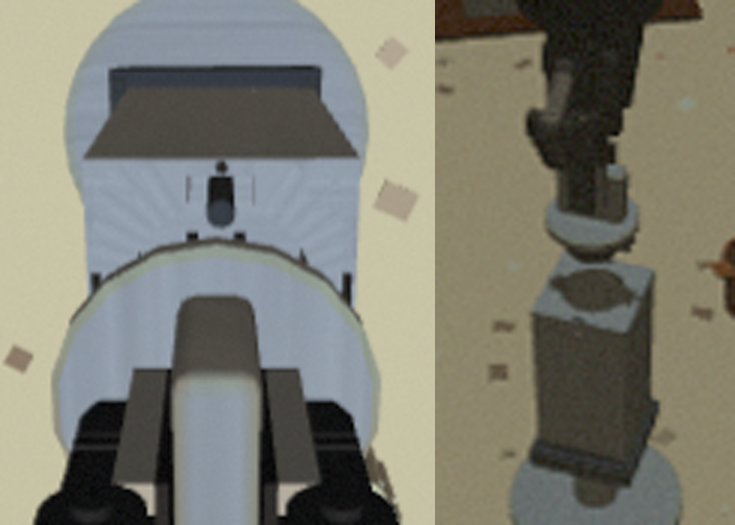

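The lid is held level above the mouth. Wing, dot (221,167) and mill edge (84–359,157) line up, and the disc spans 55–380. Computing the residual offset.

```bash
python3 - <<'E'
from h import *
import pickle
s=pickle.load(open("pics/w8.pkl","rb"));C=cam("wrist",s);m=yaw(s)
u=lambda c:np.array([(c[0]+.5)/3-.5+185,(c[1]+.5)/3-.5+110])
f=lambda p,z:(m.T@(atz(C,u(p),z)-s["tool_pos"])*1e3).round(1)
print('mill corners',f((84,157),.195),f((359,157),.195),'dot',f((221,167),.195))
zt=s["tool_pos"][2]
zd=zt-.033+.026
print('disc L R far',f((54,375),zd),f((380,375),zd),f((217,242),zd))
zw=zt-.033+.059
print('wing far end',f((217,377),zw),f((175,385),zw),f((260,385),zw))
print('mouth from w6',m.T@(np.array([.5646,.0142,.195])-s["tool_pos"])*1e3)
E
```

```text
mill corners [ 27.3 -27.9  65.2] [27.3 29.2 65.1] dot [25.2  0.6 65.1]
disc L R far [  4.2 -26.2   7.1] [ 4.2 25.7  7. ] [26.3 -0.3  7.1]
wing far end [ 18.7  -0.3 -25.9] [ 17.6  -5.5 -25.9] [ 17.7   5.  -25.9]
mouth from w6 [-2.20755839  0.69722223 65.00108797]
```

>>> {"fn": "arm_command", "kwargs": {"rows": [{"claw":0,"dx":-0.02,"dy":0.02,"dz":0.2,"roll":0},{"claw":0,"dx":0,"dy":0,"dz":0.2,"roll":0},{"claw":0,"dx":0,"dy":0,"dz":0.15,"roll":0},{"claw":0,"dx":0,"dy":0,"dz":0.1,"roll":0},{"claw":0,"dx":0,"dy":0,"dz":0.1,"roll":0},{"claw":0,"dx":0,"dy":0,"dz":0.05,"roll":0},{"claw":0,"dx":0,"dy":0,"dz":0,"roll":0},{"claw":0,"dx":0,"dy":0,"dz":0,"roll":0}]}}

```text
time_s: 18.15
tool_pos: [0.566, 0.0148, 0.2231]
tcp_rot: [0.0, 0.229, 0.973, 0.0]
force: [0.5, 0.0, -1.2]
width: 0.132
finger_force: 44.0
```

>>> {"fn": "arm_command", "kwargs": {"rows": [{"claw":0,"dx":0.03,"dy":-0.02,"dz":0,"roll":0},{"claw":0,"dx":0,"dy":0,"dz":0.04,"roll":0},{"claw":0,"dx":0,"dy":0,"dz":0.04,"roll":0},{"claw":0,"dx":0,"dy":0,"dz":0.04,"roll":0},{"claw":0,"dx":0,"dy":0,"dz":0,"roll":0}]}}

```text
time_s: 18.65
tool_pos: [0.5637, 0.0147, 0.2163]
tcp_rot: [-0.0, 0.229, 0.973, -0.0]
force: [0.1, 0.0, -1.4]
width: 0.132
finger_force: 44.0
```

>>> {"fn": "arm_command", "kwargs": {"rows": [{"claw":0,"dx":0,"dy":0,"dz":0.05,"roll":0},{"claw":0,"dx":0,"dy":0,"dz":0.05,"roll":0},{"claw":0,"dx":0,"dy":0,"dz":0.03,"roll":0},{"claw":0,"dx":0,"dy":0,"dz":0.02,"roll":0},{"claw":0,"dx":0,"dy":0,"dz":0.02,"roll":0},{"claw":0,"dx":0,"dy":0,"dz":0,"roll":0},{"claw":0,"dx":0,"dy":0,"dz":0,"roll":0}]}}

```text
time_s: 19.35
tool_pos: [0.564, 0.0146, 0.2083]
tcp_rot: [0.0, 0.229, 0.973, 0.0]
force: [0.8, -0.3, -0.5]
width: 0.133
finger_force: 44.0
```

>>> {"fn": "arm_command", "kwargs": {"rows": [{"claw":0,"dx":0,"dy":0,"dz":0.02,"roll":0},{"claw":0,"dx":0,"dy":0,"dz":0.01,"roll":0},{"claw":0,"dx":0,"dy":0,"dz":0,"roll":0},{"claw":0,"dx":0,"dy":0,"dz":0,"roll":0}]}}

```text
time_s: 19.75
tool_pos: [0.5644, 0.0146, 0.2079]
tcp_rot: [0.001, 0.229, 0.973, 0.0]
force: [-2.1, 0.9, 5.6]
width: 0.13
finger_force: 44.8
```

>>> {"fn": "arm_command", "kwargs": {"rows": [{"claw":0,"dx":0,"dy":0,"dz":0,"roll":0.5},{"claw":0,"dx":0,"dy":0,"dz":0,"roll":0.6},{"claw":0,"dx":0,"dy":0,"dz":0,"roll":0.6},{"claw":0,"dx":0,"dy":0,"dz":0,"roll":0.6},{"claw":0,"dx":0,"dy":0,"dz":0,"roll":0.6},{"claw":0,"dx":0,"dy":0,"dz":0,"roll":0.6},{"claw":0,"dx":0,"dy":0,"dz":0,"roll":0.5},{"claw":0,"dx":0,"dy":0,"dz":0,"roll":0}]}}

```text
time_s: 20.55
tool_pos: [0.5649, 0.0149, 0.2079]
tcp_rot: [0.001, 0.418, 0.909, 0.001]
force: [-0.2, 1.2, 6.0]
width: 0.131
finger_force: 44.9
```

>>> {"fn": "arm_command", "kwargs": {"rows": [{"claw":0,"dx":0,"dy":0,"dz":0,"roll":0.5},{"claw":0,"dx":0,"dy":0,"dz":0,"roll":0.6},{"claw":0,"dx":0,"dy":0,"dz":0,"roll":0.6},{"claw":0,"dx":0,"dy":0,"dz":0,"roll":0.6},{"claw":0,"dx":0,"dy":0,"dz":0,"roll":0.6},{"claw":0,"dx":0,"dy":0,"dz":0,"roll":0.6},{"claw":0,"dx":0,"dy":0,"dz":0,"roll":0.4},{"claw":0,"dx":0,"dy":0,"dz":0,"roll":0}]}}

```text
time_s: 21.35
tool_pos: [0.5651, 0.0147, 0.2079]
tcp_rot: [0.001, 0.586, 0.811, 0.001]
force: [0.8, 0.4, 5.3]
width: 0.134
finger_force: 44.9
```

```bash
python3 snap.py w9; python3 - <<'E'
from h import *
s=bot.observe();m=yaw(s);print(s["tool_pos"],np.degrees(np.arctan2(m[1,0],m[0,0])),s["force"],s["ft_torque"],s["finger_force"])
d=bot.get_image("side")[:,:,::-1];cv2.imwrite("pics/s9.png",d)
w=cv2.imread("pics/w9.png")
cv2.imwrite("pics/v7.png",np.hstack([crop(w,170,90,170,175,3),crop(d,212,116,70,105,5)]))
E
```

```text
21.35 [0.5651 0.0147 0.2079] [-0.089  0.183 -0.195  1.19   0.     1.163]
[0.56515341 0.01472803 0.20791102] 108.33384065508368 [0.27143392 0.3492882  5.58543856] [ 0.15695961 -0.01437237 -0.06114915] 44.87034201622009
```

View pics/v7.png

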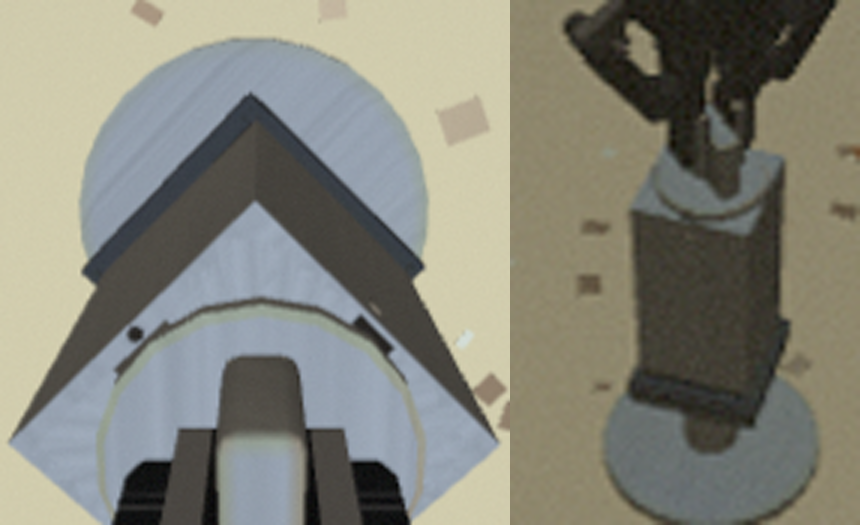

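The wing now points at the mill's corner (255,200), with the dot left at (135,334) and the bar right at (373,333). The disc is flush, the mill is seated and the grip is 45 N, so I'm handing in.

```bash
python3 -c "
from cell import bot
print(bot.sign_off())"
```

```text
the job is handed in; nothing more can be done
None
```

The job is handed in, result not reported: the mill stands seated in the cradle, released, with the lid flush on its rim, turned about 45° clockwise and still gripped at about 45 N; the shaker, ramekin and pour cup were not touched.

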